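Show the helper which bottle goes in the empty tray

ROBOT

A 6-joint arm with a two-finger parallel gripper is mounted at the origin on a cart in front of the work surface, level with it; the furniture and walls round the work are solid. World frame = base frame: x ahead of the robot, y to its left, z up, the work surface at z = 0. Lengths are in m, angles in rad, forces in N, time in s.
With the tool pointing down it reaches from about 0.275 to 0.875 m from the base axis. Payload 12.5 kg.
Tool frame: the origin (TCP) lies at the very end of the fingers, on their centre line; the grasp point (between the pads) lies 19 mm behind it; z points along the fingers, y is the direction in which the jaws open and shut (so a half turn about z gives the same grasp; the last joint's range is limited). The gripper opens to 85 mm and grips with 20 to 120 N. Pads are 22 mm wide; open, the fingers measure 114 mm over their backs; the gripper's body (76 mm by 85 mm) begins 54 mm behind the grasp point. The pads swing forward as they close: fully open they stand 13 mm farther back than shut.
Start: joints at [-1.276, 0.351, 1.652, -0, 1.139, -0.085], TCP at [0.204, -0.511, 0.231] pointing down, gripper open.
Joint ranges: [-2.75, 2.75], [-0.79, 2.1], [0.01, 2.65], [-1.57, 4.71], [0.07, 3.14], [-2.87, 2.87]. Speed limits (rad/s): [2.22, 2.22, 2.79, 3.14, 3.14, 3.14].

INTERFACE

Orientations are given as a rotation vector (axis times angle).
In Python, from bench import bot gives the robot as it stands.
- The arm moves only by the tool carry_out, never from a script. Its argument "increments" is a list of rows, each a list of 2 entries, a list of its own where there are three numbers: the shift along the world's x, y, z in mm, then the turn about the world's z in degrees. A call has exactly 5 rows; each row shifts and turns the commanded pose from where the row before left it; what a row does not reach is not made up. A row lasts 1/8 s, in which the tool goes at most 62.5 mm and 10.7 degrees, less where a joint would pass 70% of its speed; a pose out of reach is approached as far as the arm can. A call with a gripper value outside its range is refused whole. "claw" is the finger opening in mm, from 0 to 85.4, set as the call begins (left out, the last holds). The fingers move at their own pace and stop on an object; the grip force is fixed at half the most. Time passes only in rows, so rows that do not move let the fingers close, or fill a call up. It gives the time, the measured TCP pose, the force and the opening at its end, in the units of the state.
- bot.state(): the state, without advancing time (a new reading comes with each control period).
- bot.snapshot(name): name is "scene" or "top"; returns a dict with "color" (480x640x3 uint8, red, green, blue), "mtx" (3x3 intrinsics, pixels), "rvec" (rotation vector, rad) and "tvec" (3), from world to camera coordinates, as OpenCV has them. Camera axes: x right, y down, z forward; pixel columns grow to the right and rows downward; lengths in m; the calibration is good to about 2 mm. A picture is of the moment at which its call begins. There is no depth.
- bot.hand_in(): hands the job in, once; it reports no verdict.
The state is a dict: "time_s": time; "q": joint angles; "joint_velocities": joint speeds; "tau": joint torques, N m; "position": TCP position; "tool_rot": TCP orientation; "wrist_force": force on the tool from outside, world axes, zero at the start; "ft_torque": the same for the moment, N m; "width": finger opening in m.
Only numpy, scipy, OpenCV 4.12 (cv2) and the standard library are available. Lean on these libraries where they do the work, as an engineer would, in place of code of your own. Each camera call takes 0.05 s, during which the arm holds its last target.

TASK

Show a helper what is left to put away: point down at the small dropper bottle with the fingertips two to five centimetres straight above the tip of its cap, and keep still there for two seconds; then raise the hand and point in the same way at the middle of the empty one of the three trays for two seconds, and finish there, still pointing. Touch and move nothing, and point at nothing else: pass at least ten centimetres above the other things.

Things in the scene. Friction and masses are not known exactly. Their poses are not given: they have to be found in the camera images.
- dropper_bottle_top (a point): The dropper bottle: small brown bottle with a black pointed dropper cap, 33 mm in diameter, 102 mm tall, standing upright and loose on the tabletop in front of the trays. This point is the tip of its cap, on its axis; z up.
- tray_empty_mouth (a point): The empty tray: one of three identical square plywood trays, 110 x 110 mm outside, 25 mm high, walls and floor 6 mm, a small dark pull on the side nearest the robot, loose, standing in a row from left to right in any order. This point is the middle of its open top, level with the rim (19 mm above its inner floor); z up.
- tray_tin_mouth (a point): The tray that already holds the tin, same shape as the empty one. Middle of its open top, at rim height.
- tray_pot_mouth (a point): The tray that already holds the low pot, same shape as the empty one. Middle of its open top, at rim height.
- tin_top (a point): Bystander: food tin, 75 mm in diameter, 58 mm tall, standing in its tray. Middle of its top.
- pot_top (a point): Bystander: low round pot with a lid, 69 mm in diameter, 41 mm tall, standing in its tray. Middle of its top.
- spice_jar_top (a point): Bystander: straight spice jar with a broad flat dark lid, 44 mm in diameter, 96 mm tall, loose on the tabletop in front of the trays. Middle of its top.
- glass_top (a point): Bystander: waisted drinking glass, 62 mm in diameter, 86 mm tall, loose on the tabletop in front of the trays. Middle of its mouth.
There are look-alikes about, which are no part of the job. What is shaped like the part that bears tray_empty_mouth but yellow is not meant.

How it is judged:
On the way, in this order (a step that is already met when the one before it is completed fails the run):
1. The hand points at the dropper bottle from just above and dwells there (horizontal distance between the grasp point and dropper_bottle_top below 0.025 m and z of the grasp point in the frame of dropper_bottle_top below 0.09 m), for 1.5 s.
2. The hand is raised: the grasp point is over 0.15 m above the tabletop and no longer above the bottle (height (world z) of the grasp point above 0.15 m and horizontal distance between the grasp point and dropper_bottle_top above 0.03 m).
3. The hand points at the empty tray from just above and dwells there (horizontal distance between the grasp point and tray_empty_mouth below 0.03 m and z of the grasp point in the frame of tray_empty_mouth below 0.095 m), for 1.5 s.
At the end, for the whole second after the job is handed in: The hand is still pointing at the empty tray: grasp point within 30 mm horizontally of the tray's centre and less than 95 mm above its rim (fingertips about 76 mm), touching nothing; the bottle, the trays and all bystanders are within 6 mm of where they started (all of step 3 and distance of each of dropper_bottle_top, spice_jar_top, glass_top, tin_top, pot_top, tray_empty_mouth, tray_tin_mouth, tray_pot_mouth from where it was at the start of the episode below 0.006 m and contact force between each of the fingers, the arm and anything else below 0.3 N).
It fails at once if The robot touches something (contact force between any of the fingers, the arm and anything else above 0.3 N).
It fails at once if The bottle, a tray or a bystander is moved by over 6 mm (distance of any of dropper_bottle_top, spice_jar_top, glass_top, tin_top, pot_top, tray_empty_mouth, tray_tin_mouth, tray_pot_mouth from where it was at the start of the episode above 0.006 m).
It fails at once if The hand points at a wrong thing: grasp point within 30 mm of the axis of the spice jar, glass, tin or pot and less than 80 mm above its top ((horizontal distance between the grasp point and spice_jar_top below 0.03 m and z of the grasp point in the frame of spice_jar_top below 0.08 m) or (horizontal distance between the grasp point and glass_top below 0.03 m and z of the grasp point in the frame of glass_top below 0.08 m) or (horizontal distance between the grasp point and tin_top below 0.03 m and z of the grasp point in the frame of tin_top below 0.08 m) or (horizontal distance between the grasp point and pot_top below 0.03 m and z of the grasp point in the frame of pot_top below 0.08 m)).
It also fails if it takes over 40 s, if anything falls off the work surface, if the arm or the gripper's body presses on something with over 40 N, if the wrist force passes 120 N, or if a joint passes its speed limit or range.

## Working session

There is one attempt and no reset: what is moved stays moved. The work goes in short steps, Python scripts to look and compute and a tool call to move; the robot and the scene stay as the last step left them, time stands still between calls to the robot, and variables do not carry over. Pictures are saved under pics/ and viewed, and the job is handed in when it is done.

Besides the shell and the picture viewer there is one more tool, called as name(argument=value, ...), one argument or row to a line, values as JSON. carry_out: Moves the arm, as the interface text tells. Its arguments: {"type":"object","properties":{"increments":{"type":"array","items":{"type":"array"}},"claw":{"type":"number"}},"required":["increments"]}

```bash
mkdir -p pics
python3 - <<'E'
from bench import bot
import cv2,pickle
d={}
for n in("scene","top"):
    s=bot.snapshot(n);d[n]=s;cv2.imwrite(f"pics/{n}0.png",s["color"][:,:,::-1]);print(n,s["mtx"],s["rvec"],s["tvec"])
pickle.dump(d,open("d.pkl","wb"));print(bot.state())
E
```

```text
scene [[467.31970124   0.         311.19717603]
 [  0.         467.31970124 235.69653788]
 [  0.           0.           1.        ]] [ 1.95951    -0.40905978  0.26558054] [-0.53804755  0.18999656  0.65022495]
top [[461.33684553   0.         315.18589332]
 [  0.         461.33684553 243.84490732]
 [  0.           0.           1.        ]] [ 2.19724396 -2.16770224  0.09046853] [0.00503764 0.61864296 0.89285762]
{'time_s': 0.1, 'q': array([-1.27560259e+00,  3.51185640e-01,  1.65236354e+00,  1.09139919e-05,
        1.13912160e+00, -8.45718779e-02]), 'joint_velocities': array([-0.00226939, -0.00015834, -0.00135058, -0.00016773, -0.0003463 ,
        0.00232773]), 'tau': array([ 9.78080570e-04, -5.06833112e+01, -2.91877073e+01, -5.42977887e-05,
        2.69180062e-03,  7.13853382e-06]), 'position': array([ 0.20383791, -0.51050384,  0.23080915]), 'tool_rot': array([-3.08407425e+00, -5.92746551e-01,  1.62479312e-04]), 'wrist_force': array([-0.27120499,  0.88287201, -0.17652358]), 'ft_torque': array([ 0.0395054 , -0.03902181, -0.00776728]), 'width': 0.08543353018539607}
```

View pics/scene0.png

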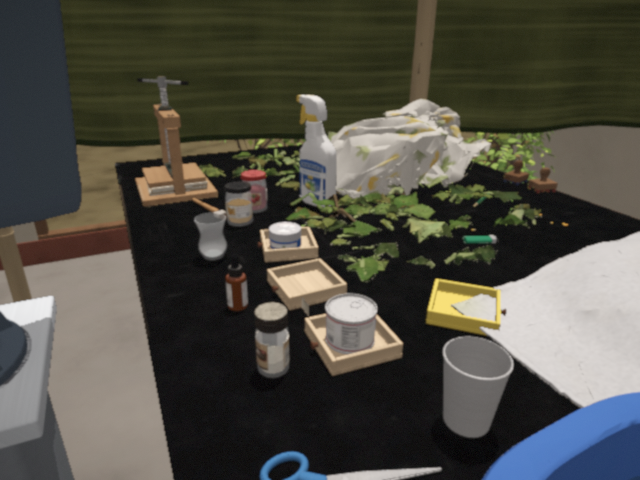

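View pics/top0.png

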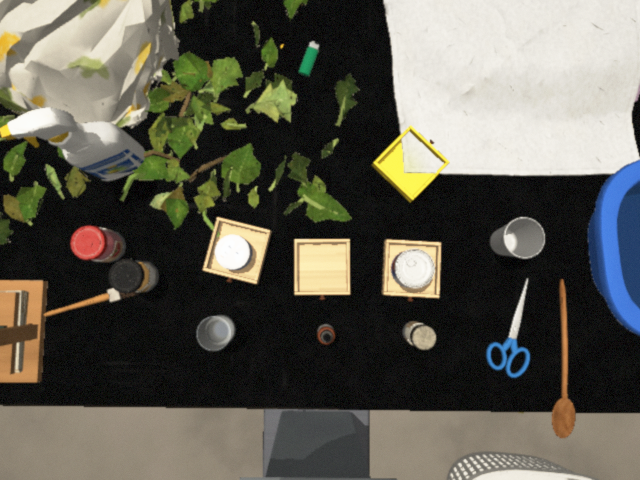

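The scene view shows the bottle at about (236,290) and the empty tray at (306,284), between the tin and pot trays. In the top view the bottle is at (326,335), the empty tray at (322,267), the spice jar at (420,335) and the glass at (216,332). The yellow tray is the look-alike. I'll enlarge both views.

Run:
```python
import pickle,cv2,numpy as np
d=pickle.load(open("d.pkl","rb"))
a=d["top"]["color"][230:360,280:370,::-1];b=d["scene"]["color"][250:320,210:360,::-1]
cv2.imwrite("pics/c1.png",cv2.resize(a,None,fx=4.5,fy=4.5,interpolation=cv2.INTER_CUBIC))
cv2.imwrite("pics/c2.png",cv2.resize(b,None,fx=5,fy=5,interpolation=cv2.INTER_CUBIC))
```

```text
(no output)
```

View pics/c1.png

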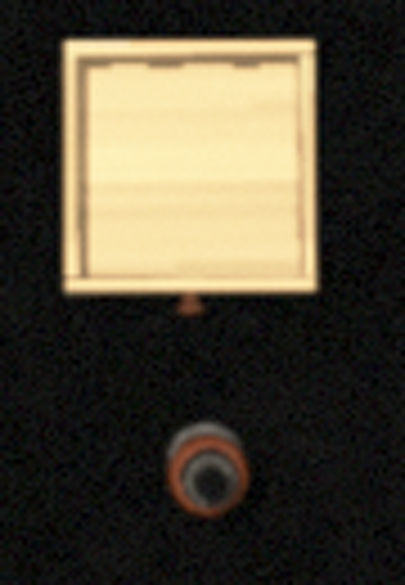

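View pics/c2.png

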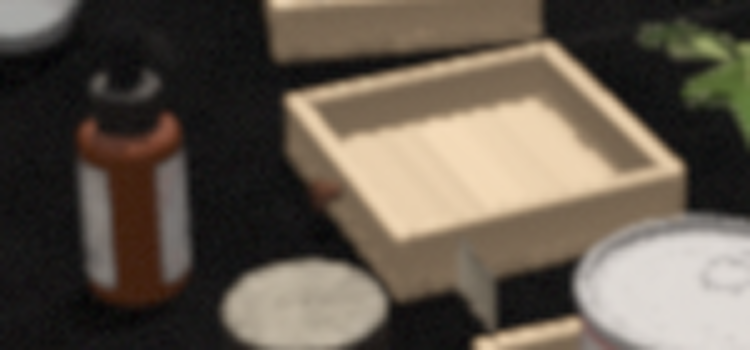

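```bash
cat > h.py <<'E'
import pickle,cv2,numpy as np
d=pickle.load(open("d.pkl","rb"))
def at(n,u,v,z):
    s=d[n];R=cv2.Rodrigues(np.array(s["rvec"]))[0];t=np.array(s["tvec"]).ravel()
    c=-R.T@t;r=R.T@np.linalg.inv(s["mtx"])@[u,v,1];return (c+r*(z-c[2])/r[2]).round(4)
def pr(n,p):
    s=d[n];return cv2.projectPoints(np.array([p],float),s["rvec"],s["tvec"],s["mtx"],None)[0].ravel().round(1)
E
python3 - <<'E'
from h import *
b=at("top",326.9,337.3,.102);t=at("top",322.2,266.9,.025)
print("bottle",b,pr("scene",b),pr("scene",[b[0],b[1],0]))
print("tray",t,pr("scene",t),[at("top",280+u/4.5,230+v/4.5,.025) for u,v in((63,40),(317,40),(317,292),(63,292))])
for n,u,v,z in(("jar",421,339,.096),("glass",216,332,.086),("tin",414,269,.064),("pot",233,252,.047)):print(n,at("top",u,v,z))
E
```

```text
bottle [ 0.4447 -0.0096  0.102 ] [233.6 252.8] [237.6 305.9]
tray [ 0.5729 -0.0011  0.025 ] [304.3 276.5] [array([0.6278, 0.0557, 0.025 ]), array([ 0.6293, -0.0566,  0.025 ]), array([ 0.5185, -0.0574,  0.025 ]), array([0.517 , 0.0538, 0.025 ])]
jar [ 0.4431 -0.1797  0.096 ]
glass [0.4497 0.1925 0.086 ]
tin [ 0.5701 -0.1745  0.064 ]
pot [0.5987 0.1723 0.047 ]
```

Both views agree on the bottle cap, at (0.4447, -0.0096), and on the tray centre, at (0.573, -0.001). I'll close the fingers to 10 mm and travel at about 0.25 m height.

carry_out(
  increments=[
    [[10, 20, 20], 0],
    [[16, 34, 0], 0],
    [[16, 34, 0], 0],
    [[16, 34, 0], 0],
    [[16, 34, 0], 0],
  ],
  claw=10,
)

```text
time_s: 0.72
position: [0.2782, -0.3535, 0.2511]
tool_rot: [-3.085, -0.593, 0.0]
wrist_force: [0.4, 0.7, 0.3]
width: 0.01
```

carry_out(
  increments=[
    [[16, 34, 0], 0],
    [[16, 34, 0], 0],
    [[16, 34, 0], 0],
    [[16, 34, 0], 0],
    [[16, 34, 0], 0],
  ],
)

```text
time_s: 1.35
position: [0.3582, -0.1836, 0.2512]
tool_rot: [-3.085, -0.593, 0.0]
wrist_force: [0.5, -0.3, 0.3]
width: 0.01
```

carry_out(
  increments=[
    [[16, 34, 0], 0],
    [[16, 34, 0], 0],
    [[16, 34, 0], 0],
    [[16, 34, 0], 0],
    [[16, 34, 0], 0],
  ],
)

```text
time_s: 1.98
position: [0.4382, -0.0135, 0.2511]
tool_rot: [-3.085, -0.593, 0.0]
wrist_force: [0.3, -1.2, -0.5]
width: 0.0099
```

carry_out(
  increments=[
    [[6, 4, -10], 0],
    [[0, 0, -20], 0],
    [[0, 0, -20], 0],
    [[0, 0, -10], 0],
    [[0, 0, 0], 0],
  ],
)

```text
time_s: 2.6
position: [0.4436, -0.0111, 0.1908]
tool_rot: [-3.085, -0.592, 0.002]
wrist_force: [-0.2, 0.5, -0.3]
width: 0.0099
```

Run:
```python
from bench import bot
import cv2
for n,(r,c) in {"scene":((120,360),(120,440)),"top":((180,420),(200,440))}.items():
    s=bot.snapshot(n)["color"][r[0]:r[1],c[0]:c[1],::-1];cv2.imwrite(f"pics/{n}1.png",cv2.resize(s,None,fx=2.2,fy=2.2,interpolation=cv2.INTER_CUBIC))
```

```text
(no output)
```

View pics/scene1.png

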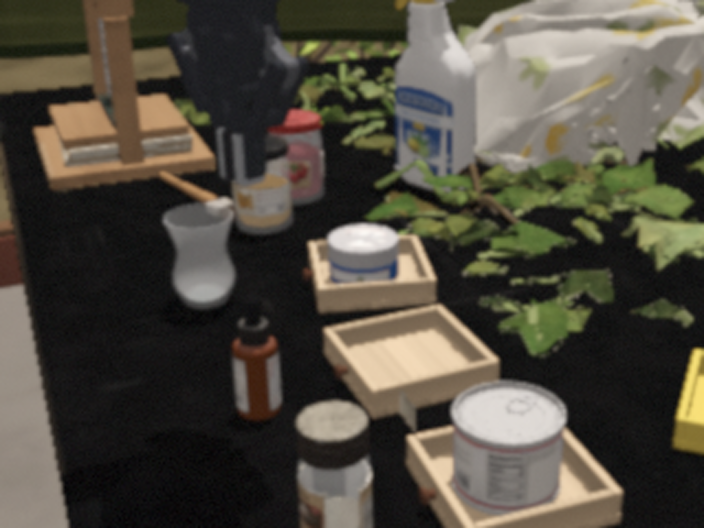

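The fingertips are at crop (240,175), in line with the extended bottle axis whose cap is at crop (258,305). The gap is about 9 cm, as expected, so I'll go down to 3.5 cm and dwell.

carry_out(
  increments=[
    [[1, 1, -14], 0],
    [[0, 0, -15], 0],
    [[0, 0, -15], 0],
    [[0, 0, -10], 0],
    [[0, 0, 0], 0],
  ],
)

```text
time_s: 3.32
position: [0.4446, -0.0097, 0.1367]
tool_rot: [-3.085, -0.593, 0.002]
wrist_force: [-0.0, -1.0, 1.1]
width: 0.0101
```

carry_out(
  increments=[
    [[0, 0, 0], 0],
    [[0, 0, 0], 0],
    [[0, 0, 0], 0],
    [[0, 0, 0], 0],
    [[0, 0, 0], 0],
  ],
)

```text
time_s: 3.95
position: [0.4449, -0.0098, 0.1374]
tool_rot: [3.085, 0.593, 0.0]
wrist_force: [-0.2, -1.4, -0.7]
width: 0.0098
```

carry_out(
  increments=[
    [[0, 0, 0], 0],
    [[0, 0, 0], 0],
    [[0, 0, 0], 0],
    [[0, 0, 0], 0],
    [[0, 0, 0], 0],
  ],
)

```text
time_s: 4.58
position: [0.4449, -0.0098, 0.1373]
tool_rot: [-3.085, -0.593, 0.0]
wrist_force: [-0.7, -0.5, 0.6]
width: 0.0096
```

carry_out(
  increments=[
    [[0, 0, 0], 0],
    [[0, 0, 0], 0],
    [[0, 0, 0], 0],
    [[0, 0, 0], 0],
    [[0, 0, 0], 0],
  ],
)

```text
time_s: 5.2
position: [0.4449, -0.0098, 0.1373]
tool_rot: [-3.085, -0.593, 0.0]
wrist_force: [0.5, -0.2, -0.2]
width: 0.0099
```

Run:
```python
from bench import bot
import cv2
s=bot.snapshot("scene")["color"][120:360,120:440,::-1];cv2.imwrite("pics/scene2.png",cv2.resize(s,None,fx=2.2,fy=2.2,interpolation=cv2.INTER_CUBIC))
```

```text
(no output)
```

View pics/scene2.png

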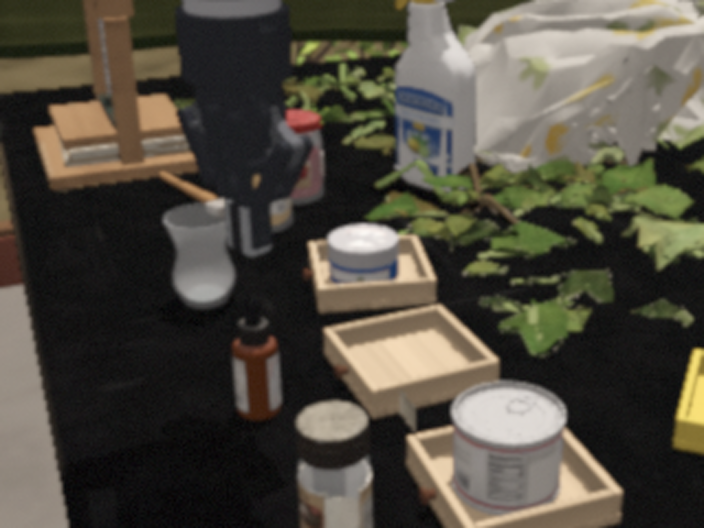

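carry_out(
  increments=[
    [[0, 0, 0], 0],
    [[0, 0, 0], 0],
    [[0, 0, 0], 0],
    [[0, 0, 0], 0],
    [[0, 0, 0], 0],
  ],
)

```text
time_s: 5.88
position: [0.4449, -0.0098, 0.1373]
tool_rot: [-3.085, -0.593, 0.0]
wrist_force: [-0.2, 0.2, 0.3]
width: 0.0098
```

The fingertips at crop (250,252) stand just above the cap tip at about (254,298), a gap of 3.5–4 cm, and nothing has moved. The dwell lasted over 2 s. Next I raise the hand and go to the tray.

carry_out(
  increments=[
    [[0, 0, 15], 0],
    [[0, 0, 25], 0],
    [[0, 0, 25], 0],
    [[0, 0, 25], 0],
    [[10, 0, 10], 0],
  ],
)

```text
time_s: 6.5
position: [0.4555, -0.0098, 0.2385]
tool_rot: [3.085, 0.593, 0.003]
wrist_force: [0.1, -0.8, -1.3]
width: 0.0101
```

carry_out(
  increments=[
    [[25, 3, 0], 0],
    [[30, 3, 0], 0],
    [[30, 3, 0], 0],
    [[23, 0, 0], 0],
    [[10, 0, 0], 0],
  ],
)

```text
time_s: 7.12
position: [0.5738, -0.0007, 0.2362]
tool_rot: [-3.085, -0.593, 0.002]
wrist_force: [-1.0, -0.5, -1.1]
width: 0.0099
```

carry_out(
  increments=[
    [[0, 0, -15], 0],
    [[0, 0, -25], 0],
    [[0, 0, -25], 0],
    [[0, 0, -20], 0],
    [[0, 0, 0], 0],
  ],
)

```text
time_s: 7.75
position: [0.5712, -0.0007, 0.1504]
tool_rot: [-3.084, -0.593, 0.006]
wrist_force: [0.1, 0.5, -0.7]
width: 0.0101
```

carry_out(
  increments=[
    [[0, 0, -20], 0],
    [[0, 0, -25], 0],
    [[0, 0, -25], 0],
    [[0, 0, -17], 0],
    [[0, 0, 0], 0],
  ],
)

```text
time_s: 8.38
position: [0.5724, -0.0008, 0.0648]
tool_rot: [-3.085, -0.593, 0.002]
wrist_force: [0.7, -0.3, -0.1]
width: 0.01
```

carry_out(
  increments=[
    [[0, 0, 0], 0],
    [[0, 0, 0], 0],
    [[0, 0, 0], 0],
    [[0, 0, 0], 0],
    [[0, 0, 0], 0],
  ],
)

```text
time_s: 9.0
position: [0.5729, -0.0008, 0.0654]
tool_rot: [3.085, 0.593, 0.0]
wrist_force: [1.2, -0.4, 0.4]
width: 0.01
```

carry_out(
  increments=[
    [[0, 0, 0], 0],
    [[0, 0, 0], 0],
    [[0, 0, 0], 0],
    [[0, 0, 0], 0],
    [[0, 0, 0], 0],
  ],
)

```text
time_s: 9.62
position: [0.5729, -0.0008, 0.0653]
tool_rot: [-3.085, -0.593, -0.0]
wrist_force: [-0.6, -0.7, 0.8]
width: 0.0102
```

carry_out(
  increments=[
    [[0, 0, 0], 0],
    [[0, 0, 0], 0],
    [[0, 0, 0], 0],
    [[0, 0, 0], 0],
    [[0, 0, 0], 0],
  ],
)

```text
time_s: 10.25
position: [0.5729, -0.0008, 0.0653]
tool_rot: [3.085, 0.593, 0.0]
wrist_force: [-0.1, -0.3, 0.6]
width: 0.0103
```

carry_out(
  increments=[
    [[0, 0, 0], 0],
    [[0, 0, 0], 0],
    [[0, 0, 0], 0],
    [[0, 0, 0], 0],
    [[0, 0, 0], 0],
  ],
)

```text
time_s: 10.88
position: [0.5729, -0.0008, 0.0653]
tool_rot: [-3.085, -0.593, 0.0]
wrist_force: [0.9, 1.0, -0.6]
width: 0.0101
```

Run:
```python
from bench import bot
import cv2
s=bot.snapshot("scene")["color"][120:360,120:440,::-1];cv2.imwrite("pics/scene3.png",cv2.resize(s,None,fx=2.2,fy=2.2,interpolation=cv2.INTER_CUBIC))
cv2.imwrite("pics/top3.png",bot.snapshot("top")["color"][:,:,::-1])
```

```text
(no output)
```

View pics/scene3.png

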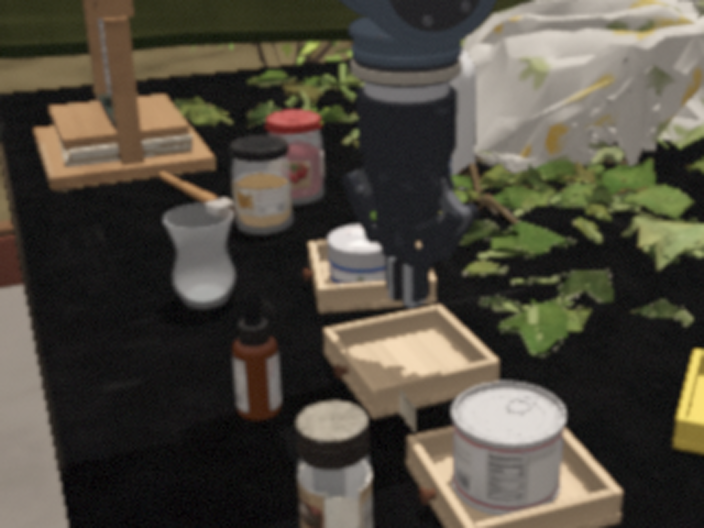

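View pics/top3.png

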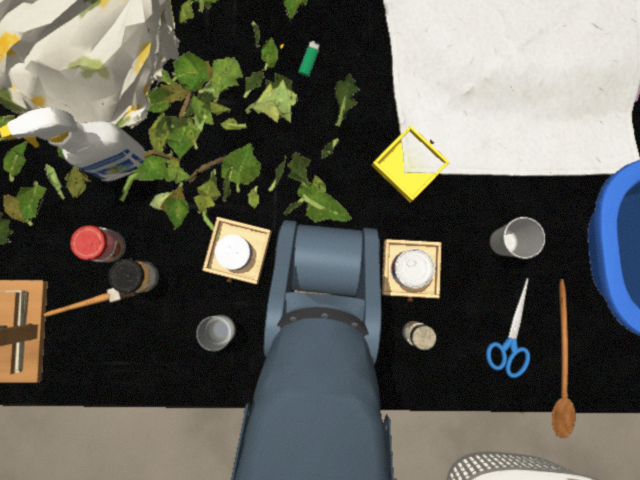

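The fingertips at crop (405,295) are about 4 cm above the middle of the empty tray's rim plane, near (408,345). All the other things are where they were in both views. The hand has been still for over 2 s, so I'm handing in.

```bash
python3 -c "
from bench import bot
print(bot.hand_in(), bot.state()['position'])"
```

```text
the job is handed in; nothing more can be done
the job is handed in; nothing more can be done
```

The arm pointed at the dropper bottle and then at the empty tray, and I handed the job in at about 11 s with the hand still over the tray. The hand-in gave no verdict.

- **Bottle:** the fingertips were held about 3.5 cm above the cap tip for over 2 s. The measured TCP was (0.445, -0.010, 0.137), within 1 mm horizontally of where I located the tip.
- **Tray:** I raised the hand to about 0.24 m, moved over, and lowered it to about 4 cm above the middle of the empty tray's rim. It stayed still there for over 2 s, at TCP (0.573, -0.001, 0.065).
- **Last checks:** wrist force stayed at noise level, about 1 N, throughout. The final pictures showed the things in view unmoved. In the top view the arm hides the bottle and the empty tray, so for those I relied on the scene view. By eye, nothing failed or disagreed.

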